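Clear the bench and hold a reflectance probe centred in its guide

ROBOT

A 7-joint arm with a two-finger parallel gripper is mounted at the origin on the work surface. World frame = base frame: x ahead of the robot, y to its left, z up, the work surface at z = 0. Lengths are in m, angles in degrees, forces in N, time in s.
With the tool pointing down it reaches from about 0.425 to 0.875 m from the base axis. Payload 4.7 kg.
Tool frame: the origin (TCP) lies between the finger pads; the fingertips stand 11 mm ahead of it and the grasp point (between the pads) lies 8 mm behind it (env.tcp_to_tips is the distance from the TCP to the fingertips, in m); z points along the fingers, y is the line along which they close (so a half turn about z gives the same grasp; the last joint's range is limited). The gripper opens to 87 mm and grips with 3 to 60 N. Pads are 19 mm wide; open, the fingers measure 117 mm over their backs; the gripper's body (75 mm by 190 mm) begins 51 mm behind the grasp point.
Start: joints at [-63.593, 18.392, -4.016, 83.108, 1.295, 78.541, -3.26], TCP at [0.281, 0.586, 0.234] pointing down, gripper open.
Joint ranges: [-163.93, 163.93], [-17.29, 119.83], [-79.2, 71.16], [3.27, 140.29], [-89.18, 269.18], [5.43, 117.66], [-154.24, 154.24]. Speed limits (degrees/s): [147.25, 147.25, 180, 180, 180, 180, 180].

INTERFACE

Orientations are given as [roll, pitch, yaw] about the fixed x, y, z axes, in that order (R = Rz(yaw) Ry(pitch) Rx(roll)).
In Python, from cell import env, viewer gives the robot as it stands.
- The arm moves only by the tool step_arm, never from a script. Its arguments are lists of equal length, an entry for each row: "delta_pos": the shift along the tool's x, y, z in units of 0.2 m (1.0 is 0.2 m), a list of three; "rot": the turn, a rotation vector about the tool's x, y, z in units of 1.5 rad (1.0 is 1.5 rad), a list of three; "gripper": the gripper command: -1 is shut, 1 is fully open, values between are in proportion. A call has 1 to 20 rows; each row is the pose to reach, as a shift and turn from the pose commanded when the call began, along the tool's axes at that moment; what a row does not reach only later rows make up. A row lasts 1/8 s, in which the tool goes at most 62.5 mm and 10.7 degrees, less where a joint would pass 70% of its speed; a pose out of reach is approached as far as the arm can. A call with a number of a shift or a turn outside -1 to 1 is refused whole. A call with a gripper value outside its range is refused whole. The fingers move at their own pace and stop on an object; "squeeze" is the grip in N (left out, the last holds). Time passes only in rows, so rows that repeat a pose let the fingers close. It gives the time, the measured TCP pose, the force, the opening and the grip force at its end, in the units of the state.
- env.get_obs(): the state, without advancing time (a new reading comes with each control period).
- viewer.read_camera(name): name is "scene" or "top" or "wrist"; returns a dict with "img" (400x640x3 uint8, red, green, blue), "fx", "fy", "cx", "cy" (pixels), "pose" (4x4, takes a point from camera to world coordinates). Camera axes: x right, y down, z forward; pixel columns grow to the right and rows downward; lengths in m; the calibration is good to about 2 mm. A picture is of the moment at which its call begins. There is no depth.
- env.sign_off(): hands the job in; it is judged then, once.
The state is a dict: "time_s": time; "qpos": joint angles; "joint_velocities": joint speeds; "effort": joint torques, N m; "tool_pos": TCP position; "tool_rot": TCP orientation; "force": force on the tool from outside, world axes, zero at the start; "wrist_torque": the same for the moment, N m; "grip_width": finger opening in m; "grasp_force": force on a finger pad.
Only numpy, scipy, OpenCV 4.12 (cv2) and the standard library are available. Lean on these libraries where they do the work, as an engineer would, in place of code of your own. Each camera call takes 0.05 s, during which the arm holds its last target. There are 200 camera calls.

TASK

First clear away the last test: put the green pepper in the green tray and the used white sample cup with the red lid in the red tray, leaving the probe in its blue-topped rest until both are in. Then lift the probe out by its yellow handle, lower its steel stem straight down the middle of the round hole in the white guide plate without touching the guide or the pot below, and stop when the orange band on the stem is level with the plate's top. Finish holding the probe there, still, upright and centred in the hole; leave everything else on the bench where it is.

Things in the scene. Friction and masses are not known exactly. Their poses are not given: they have to be found in the camera images.
- pepper_mid (a point): Curved light-green pepper with a thin dark stalk, lying flat, body 24 mm thick, 130 mm long in all along its own x axis (the stalk at -x, about 72 mm from this point; the tip at +x, about 65 mm). This point is in the middle of its body, 12 mm above its underside; its z is up. The middle 36 mm is straight along x, so grasp it there across x. Weighs about 35 g.
- cup_mid (a point): Used sample cup: small white round cup, 36 mm across at the top and 31 mm at the foot, with a red lid 38 mm across; 32 mm high in all, standing upright. This point is on its axis, 16 mm above its underside. Weighs about 25 g.
- veg_tray_in (a point): Fixed green open tray, 160 x 160 mm outside, 50 mm high, walls 4 mm thick: for vegetables. This point is the centre of its inner floor; x and y run along its sides. It and the red tray stand on the left and right of the bench, either way round.
- waste_tray_in (a point): Fixed red open tray of the same size and shape as the green one: for used cups. This point is the centre of its inner floor; x and y run along its sides.
- probe_mid (a point): Centre of the probe's yellow handle: a square bar 24 x 24 mm across (flats facing its own x and y), 70 mm tall, upright, black trim near the top. The steel stem, 8 mm in diameter, runs 100 mm straight down (own -z) from the handle's underside: the tip is 135 mm and the middle of the stem's orange band (10 mm tall) 75 mm below this point.
- probe_band (a point): Middle of the orange band on the probe's stem, on the stem's axis: 60 mm above the tip, 40 mm below the handle's underside.
- probe_tip (a point): The lower end of the probe's stem, on its axis; z points up along the stem to the handle.
- rack: The probe's rest: fixed, grey base and four posts with a blue plate 84 x 84 mm, 12 mm thick, its top 115 mm above the bench, hole in the middle. Origin at the centre of its underside. The probe must rise more than 100 mm to come free. The rest and the guide stand side by side, either way round.
- guide_hole (a point): Centre of the round hole, at the top face of the white guide plate. The hole is 20 mm in diameter and goes through the plate, which is 84 x 84 mm, 12 mm thick, level, its top 90 mm above the bench.
- guide: The whole fixed measuring stand: base, four thin corner posts, guide plate, and under the hole a clear open pot, 48 mm wide inside, rim 53 mm above the bench, with a green sample disc whose top is 15 mm above the bench. With the orange band level with the plate's top the tip is 15 mm above the disc. Origin at the centre of its underside, straight below the hole.
- pepper: The pepper (see pepper_mid); origin on its underside.
- cup: The used sample cup (see cup_mid); origin at the centre of its underside.
- probe: The whole probe (see probe_mid), loose, about 120 g; origin at its tip, z up along the stem. It starts upright with its stem in the 13 mm hole of the rest and the handle's underside on the rest's top, its tip 15 mm above the bench.
- amber_jar: Bystander: amber jar with black cap, 54 mm across, 85 mm high, origin under its centre. Leave alone.
- blue_jar: Bystander: white jar with blue cap, 50 mm across, 70 mm high, origin under its centre. Leave alone.
- cap: Bystander: small loose blue cap lying on the bench, 28 mm across, 12 mm high, origin under its centre. Leave alone.
- spatula: Bystander: spatula lying at the far side of the bench, origin at the underside of its middle. Leave alone.
- beaker: Bystander: clear empty beaker, 64 mm across, 70 mm high, origin under its centre. Leave alone.
- tip_box: Bystander: blue box with a pale lid, 92 x 77 mm, 65 mm high, origin under its centre. Leave alone.

How it is judged (in metres and radians):
On the way, in this order (a step that is already met when the one before it is completed fails the run):
1. the pepper lies in the green tray and the used cup in the red tray, both let go, with the probe still in its rest (x of pepper_mid in the frame of veg_tray_in between -0.072 and 0.072 m and y of pepper_mid in the frame of veg_tray_in between -0.072 and 0.072 m and z of pepper_mid in the frame of veg_tray_in below 0.042 m and x of cup_mid in the frame of waste_tray_in between -0.072 and 0.072 m and y of cup_mid in the frame of waste_tray_in between -0.072 and 0.072 m and z of cup_mid in the frame of waste_tray_in below 0.042 m and contact force between each of pepper, cup and the fingers below 0.05 N and horizontal distance between probe_tip and rack below 0.02 m and height (world z) of probe_tip below 0.03 m), for 0.2 s.
2. the probe has been lifted clear of its rest in the gripper (height (world z) of probe_tip above 0.116 m and contact force between probe and the fingers above 0.5 N), for 0.1 s.
At the end, for the whole second after the job is handed in: Gripper holds the probe at rest (under 10 mm/s), upright within 0.08 rad, orange band level with the guide plate's top within 8 mm and centred in the hole within 4 mm, touching neither guide nor pot; pepper in the green tray, used cup in the red tray, both let go (x of pepper_mid in the frame of veg_tray_in between -0.072 and 0.072 m and y of pepper_mid in the frame of veg_tray_in between -0.072 and 0.072 m and z of pepper_mid in the frame of veg_tray_in below 0.042 m and x of cup_mid in the frame of waste_tray_in between -0.072 and 0.072 m and y of cup_mid in the frame of waste_tray_in between -0.072 and 0.072 m and z of cup_mid in the frame of waste_tray_in below 0.042 m and contact force between each of pepper, cup and the fingers below 0.05 N and horizontal distance between probe_band and guide_hole below 0.004 m and z of probe_band in the frame of guide_hole between -0.008 and 0.008 m and angle between probe_tip's own z axis and vertical below 0.08 rad and linear speed of probe below 0.01 m/s and contact force between probe and the fingers above 0.5 N and contact force between probe and guide below 0.05 N); the arm keeps its last pose, push and grip.
It fails at once if the probe touches the guide plate, its posts or the pot (contact force between probe and guide above 0.3 N).
It fails at once if a bystander is moved more than 25 mm (distance of any of amber_jar, blue_jar, cap, spatula, beaker, tip_box from where it was at the start of the episode above 0.025 m).
It also fails if it takes over 72 s, if anything falls off the work surface, if the arm or the gripper's body presses on something with over 40 N, if the wrist force passes 120 N, or if a joint passes its speed limit or range.

## Working session

There is one attempt and no reset: what is moved stays moved. The work goes in short steps, Python scripts to look and compute and a tool call to move; the robot and the scene stay as the last step left them, time stands still between calls to the robot, and variables do not carry over. Pictures are saved under pics/ and viewed, at most 10 in all, crops included, and the job is handed in when it is done.

Besides the shell and the picture viewer there is one more tool, called after ">>>" as name(argument=value, ...), one argument or row to a line, values as JSON. step_arm: Moves the arm, as the interface text tells. Shifts and turns lie within -1 to 1; 1 stands for 0.2 m of shift or 1.5 rad of turn. Its arguments: {"type":"object","properties":{"delta_pos":{"type":"array"},"rot":{"type":"array"},"gripper":{"type":"array"},"squeeze":{"type":"number"}},"required":["delta_pos","rot","gripper"]}

```bash
mkdir -p pics; cat > h.py <<'E'
import numpy as np, cv2, pickle
from cell import env, viewer
from scipy.spatial.transform import Rotation as R
def snap(n, tag):
    c=viewer.read_camera(n); pickle.dump(c,open(f'pics/{tag}.pkl','wb')); cv2.imwrite(f'pics/{tag}.png',c['img'][:,:,::-1]); return c
def ld(tag): return pickle.load(open(f'pics/{tag}.pkl','rb'))
def px(c,u,v,z):
    P=np.array(c['pose']); d=P[:3,:3]@[(u-c['cx'])/c['fx'],(v-c['cy'])/c['fy'],1]; o=P[:3,3]
    return o+d*(z-o[2])/d[2]
def proj(c,p):
    P=np.array(c['pose']); q=P[:3,:3].T@(np.array(p)-P[:3,3]); return c['fx']*q[0]/q[2]+c['cx'],c['fy']*q[1]/q[2]+c['cy']
def crop(tag,u0,v0,u1,v1,k,out):
    c=ld(tag)['img'][v0:v1,u0:u1,::-1]; cv2.imwrite(f'pics/{out}.png',cv2.resize(c,None,fx=k,fy=k,interpolation=cv2.INTER_CUBIC))
E
python3 - <<'E'
from h import *
for n in ('top','scene'):
    c=snap(n,n+'0'); print(n,c['fx'],c['cx'],c['cy'],np.round(c['pose'],3).tolist())
o=env.get_obs(); print(o)
E
```

```text
top 385.94374111371224 313.9405569333819 198.43761524144665 [[-0.013, -0.993, 0.115, 0.474], [-1.0, 0.014, 0.004, -0.009], [-0.006, -0.115, -0.993, 1.095], [0.0, 0.0, 0.0, 1.0]]
scene 505.0789473701467 322.69402109200234 202.55482872904125 [[0.835, 0.335, -0.437, 1.125], [0.55, -0.539, 0.638, -0.749], [-0.022, -0.773, -0.634, 0.89], [0.0, 0.0, 0.0, 1.0]]
{'time_s': 0.1, 'qpos': array([-63.59118486,  18.43262409,  -4.01510144,  83.16766572,
         1.29630397,  78.54329594,  -3.25788728]), 'joint_velocities': array([-0.04720908, -0.03415887, -0.04328172, -0.09018748,  0.05356993,
        0.05313988,  0.00730498]), 'effort': array([-5.71497571e-05, -4.92568660e+01, -4.05669333e-01, -3.13397992e+01,
       -6.40531350e-02,  3.94804578e-02,  6.27388999e-05]), 'tool_pos': array([0.28071015, 0.58571911, 0.23259781]), 'tool_rot': array([-1.79901720e+02,  7.02603367e-03,  1.54402745e+02]), 'force': array([ 0.28050768, -0.52629263,  0.06527736]), 'wrist_torque': array([0.02058804, 0.02580697, 0.00097385]), 'grasp_force': 0.0, 'grip_width': 0.08766205447397672}
```

View pics/top0.png

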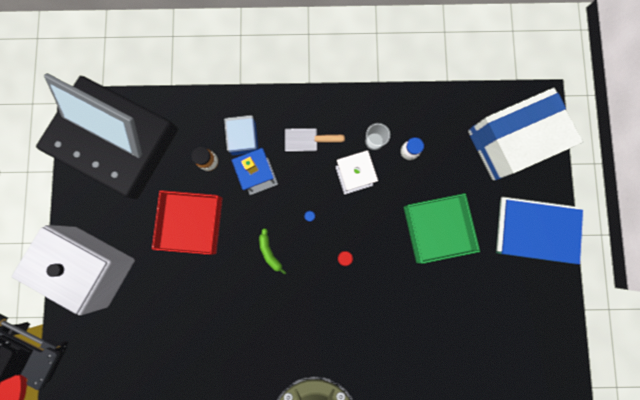

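View pics/scene0.png

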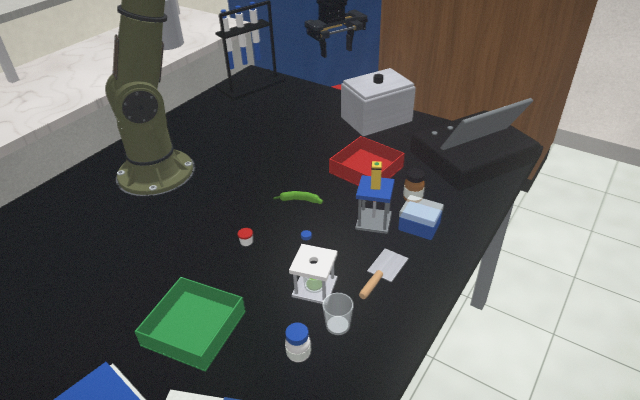

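The top view shows the red tray at (187,223), the green tray at (441,228), the pepper at (270,250), the cup at (345,258), the rest with the probe at (253,168) and the guide at (357,172). I'll enlarge the middle.

```bash
python3 - <<'E'
from h import *
crop('top0',225,130,385,280,4,'c1')
c=ld('top0')
# segment
hsv=cv2.cvtColor(c['img'],cv2.COLOR_RGB2HSV)
def blob(lo,hi,roi):
    m=cv2.inRange(hsv,lo,hi); z=np.zeros_like(m); u0,v0,u1,v1=roi; z[v0:v1,u0:u1]=m[v0:v1,u0:u1]
    ys,xs=np.nonzero(z); p=np.c_[xs,ys].astype(np.float32); (cx,cy),wh,a=cv2.minAreaRect(p); return len(xs),(p.mean(0)),(cx,cy),wh,a
g=blob((35,80,60),(75,255,255),(240,220,300,285)); print('pep',g, px(c,*g[2],.012))
g=blob((0,120,80),(10,255,255),(325,240,365,280)); print('cup',g, px(c,*g[2],.032))
for n,r,lo,hi in(('red',(140,180,230,265),(0,120,40),(10,255,255)),('green',(395,185,490,270),(40,80,40),(85,255,255))):
    g=blob(lo,hi,r); print(n,g,px(c,*g[2],.05))
E
```

```text
pep (457, array([268.41794, 251.82495], dtype=float32), (268.9309997558594, 252.6724090576172), (50.02775573730469, 14.31240177154541), 66.80140686035156) [0.44935543 0.12213811 0.012     ]
cup (180, array([344.84445, 258.1    ], dtype=float32), (345.0, 258.0), (14.0, 14.0), 90.0) [ 0.43275827 -0.08756483  0.032     ]
red (3866, array([186.57217, 222.34325], dtype=float32), (186.46060180664062, 222.34161376953125), (65.03009033203125, 61.93523025512695), 6.581944942474365) [0.53457122 0.34132776 0.05      ]
green (4060, array([441.16208, 228.49876], dtype=float32), (441.3627624511719, 228.34109497070312), (62.00209045410156, 67.22332763671875), 78.2317123413086) [ 0.50921339 -0.34776515  0.05      ]
```

View pics/c1.png

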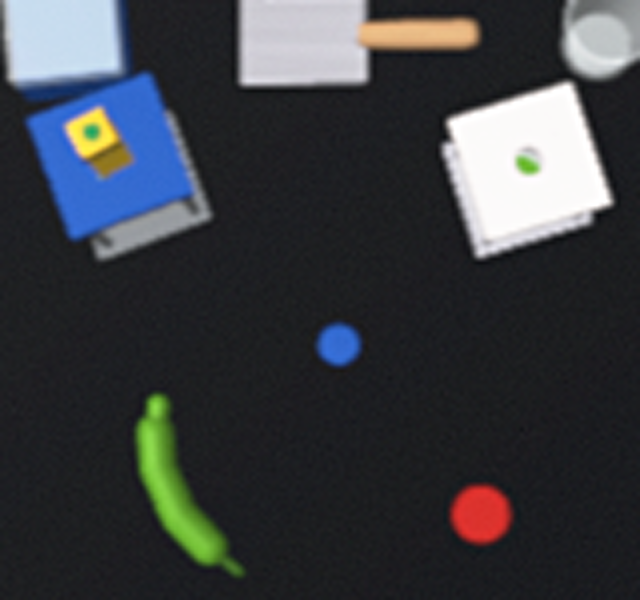

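The enlarged crop (4x, offset 225,130) gives these positions:
- Pepper: body middle (168,488), tip (157,400), stalk (240,572).
- Cup lid: (481,514).
- Guide plate corners: (447,120), (573,82), (612,205), (487,245). Hole: (528,161).
- Rest plate corners: (27,120), (152,73), (194,195), (73,240).
- Handle top: centre (93,133).

```bash
python3 - <<'E'
from h import *
c=ld('top0'); f=lambda u,v,z: px(c,u/4+225-.4,v/4+130-.4,z)
for n,a in dict(pep=(168,488,.012),tip=(157,400,.012),stalk=(240,572,.012),s1=(152,450,.012),s2=(185,525,.012),cup=(481,514,.032),hole=(528,161,.09),htop=(93,133,.185),cap=(339,344,.012)).items(): print(n,f(*a).round(3))
for n,z,q in(('guide',.09,[(447,120),(573,82),(612,205),(487,245)]),('rest',.115,[(27,120),(152,73),(194,195),(73,240)]),('handle',.185,[(65,123),(104,107),(122,143),(83,158)])):
    w=np.array([f(*a,z)for a in q]); e=np.diff(np.r_[w,w[:1]],axis=0); print(n,w.mean(0).round(4),np.linalg.norm(e,axis=1).round(3),np.degrees(np.arctan2(e[:,1],e[:,0])).round(1))
o=env.get_obs(); print(R.from_euler('xyz',o['tool_rot'],degrees=True).as_matrix().round(3))
E
```

```text
pep [0.452 0.129 0.012]
tip [0.514 0.136 0.012]
stalk [0.394 0.079 0.012]
s1 [0.479 0.14  0.012]
s2 [0.427 0.117 0.012]
cup [ 0.432 -0.087  0.032]
hole [ 0.665 -0.119  0.09 ]
htop [0.668 0.152 0.185]
cap [0.551 0.008 0.012]
guide [ 0.6638 -0.1202  0.09  ] [0.088 0.086 0.087 0.088] [ -73.8 -164.4  107.1   16.3]
rest [0.6668 0.1522 0.115 ] [0.086 0.085 0.083 0.085] [ -69.7 -161.3  109.9   21.1]
handle [0.6678 0.1516 0.185 ] [0.025 0.025 0.025 0.024] [ -68.  -153.7  110.7   27. ]
[[-0.902  0.432 -0.001]
 [ 0.432  0.902 -0.002]
 [-0.    -0.002 -1.   ]]
```

```bash
cat >> h.py <<'E'
def go(x,y,z,ya):
    """print move to TCP (x,y,z), tool y axis at world angle ya deg, tool down"""
    o=env.get_obs(); C=R.from_euler('xyz',o['tool_rot'],degrees=True); T=R.from_euler('xyz',[180,0,ya+90],degrees=True)
    d=C.inv().apply(np.array([x,y,z])-o['tool_pos'])/.2; r=(C.inv()*T).as_rotvec()/1.5
    print('t',round(o['time_s'],2),'d',d.round(3),'rot',r.round(3),'rows',max(np.linalg.norm(d)*.2/.0625,np.linalg.norm(r)*86/10.7).round(1))
E
python3 -c "
from h import *
go(.36,.42,.22,20)"
```

```text
t 0.1 d [-0.716 -0.576  0.064] rot [-0.001  0.001  0.517] rows 4.2
```

>>> step_arm(
  delta_pos=[
    [-0.72, -0.58, 0.06],
    [-0.72, -0.58, 0.06],
    [-0.72, -0.58, 0.06],
    [-0.72, -0.58, 0.06],
    [-0.72, -0.58, 0.06],
    [-0.72, -0.58, 0.06],
  ],
  rot=[
    [0, 0, 0.52],
    [0, 0, 0.52],
    [0, 0, 0.52],
    [0, 0, 0.52],
    [0, 0, 0.52],
    [0, 0, 0.52],
  ],
  gripper=[
    [0.3],
    [0.3],
    [0.3],
    [0.3],
    [0.3],
    [0.3],
  ],
  squeeze=8,
)

```text
$.gripper[0]: bad value
```

```bash
python3 -c "
from h import *
go(.43,.24,.18,-60)"
```

```text
t 0.1 d [-1.42  -1.236  0.265] rot [-1.000e-03  1.000e-03  1.447e+00] rows 11.6
```

Gripper entries are plain numbers.

>>> step_arm(
  delta_pos=[
    [-0.72, -0.58, 0.06],
    [-0.72, -0.58, 0.06],
    [-0.72, -0.58, 0.06],
    [-0.72, -0.58, 0.06],
    [-0.72, -0.58, 0.06],
    [-0.72, -0.58, 0.06],
  ],
  rot=[
    [0, 0, 0.52],
    [0, 0, 0.52],
    [0, 0, 0.52],
    [0, 0, 0.52],
    [0, 0, 0.52],
    [0, 0, 0.52],
  ],
  gripper=[0.3, 0.3, 0.3, 0.3, 0.3, 0.3],
  squeeze=8,
)

```text
time_s: 0.85
tool_pos: [0.3598, 0.4202, 0.2214]
tool_rot: [-180.0, -0.0, 110.0]
force: [0.4, 0.1, -0.2]
grip_width: 0.0566
grasp_force: 0.0
```

```bash
python3 -c "
from h import *
go(.44,.24,.18,-60)"
```

```text
t 0.85 d [-0.984  0.069  0.207] rot [-0.    0.    0.93] rows 7.5
```

>>> step_arm(
  delta_pos=[
    [-0.98, 0.07, 0.2],
    [-0.98, 0.07, 0.2],
    [-0.98, 0.07, 0.2],
    [-0.98, 0.07, 0.2],
    [-0.98, 0.07, 0.2],
    [-0.98, 0.07, 0.2],
    [-0.98, 0.07, 0.2],
    [-0.98, 0.07, 0.2],
    [-0.98, 0.07, 0.2],
  ],
  rot=[
    [0, 0, 0.93],
    [0, 0, 0.93],
    [0, 0, 0.93],
    [0, 0, 0.93],
    [0, 0, 0.93],
    [0, 0, 0.93],
    [0, 0, 0.93],
    [0, 0, 0.93],
    [0, 0, 0.93],
  ],
  gripper=[0.3, 0.3, 0.3, 0.3, 0.3, 0.3, 0.3, 0.3, 0.3],
)

```text
time_s: 1.98
tool_pos: [0.4396, 0.2405, 0.1814]
tool_rot: [180.0, 0.0, 30.0]
force: [0.0, -0.6, -0.2]
grip_width: 0.0568
grasp_force: 0.0
```

```bash
python3 -c "
from h import *
go(.452,.129,.08,-65);go(.452,.129,.014,-65)
snap('wrist','w1');c=ld('w1');print(c['fx'],np.round(c['pose'],3).tolist())"
```

```text
t 1.98 d [-0.225  0.513  0.507] rot [0.    0.    0.059] rows 2.4
t 1.98 d [-0.225  0.513  0.837] rot [0.    0.    0.059] rows 3.2
317.7821355644818 [[0.501, -0.827, -0.255, 0.51], [-0.865, -0.479, -0.147, 0.28], [-0.001, 0.295, -0.956, 0.332], [0.0, 0.0, 0.0, 1.0]]
```

View pics/w1.png

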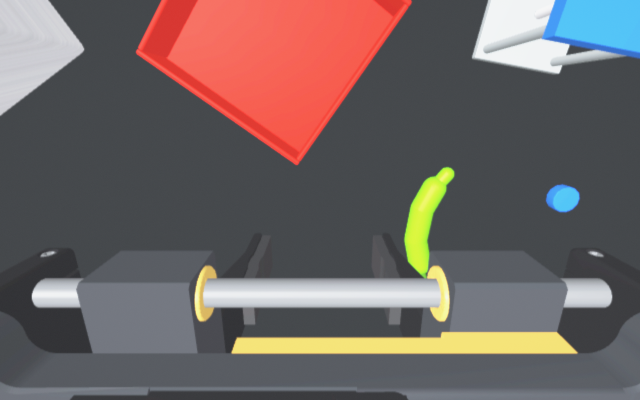

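The wrist view shows the pepper right of the fingers: tip (447,172), bends near (430,190) and (408,240). The red tray is up left.

```bash
python3 -c "
from h import *
c=ld('w1')
for q in ((447,172),(430,190),(414,222),(409,245),(422,272)): print(px(c,*q,.012).round(3))
t=ld('top0')
for p in ((.452,.129,.012),(.445,.128,.012)): print(np.round(proj(c,p)),(np.array(proj(t,p))-[225,130])*4)"
```

```text
[0.513 0.133 0.012]
[0.488 0.137 0.012]
[0.45  0.131 0.012]
[0.425 0.12  0.012]
[0.405 0.088 0.012]
[416. 222.] [165.86747077 486.98058015]
[413. 227.] [167.29330687 497.12420283]
```

>>> step_arm(
  delta_pos=[
    [-0.22, 0.51, 0.5],
    [-0.22, 0.51, 0.5],
    [-0.22, 0.51, 0.5],
    [-0.22, 0.51, 0.5],
    [-0.22, 0.51, 0.84],
    [-0.22, 0.51, 0.84],
    [-0.22, 0.51, 0.84],
    [-0.22, 0.51, 0.84],
    [-0.22, 0.51, 0.84],
    [-0.22, 0.51, 0.84],
    [-0.22, 0.51, 0.84],
    [-0.22, 0.51, 0.84],
  ],
  rot=[
    [0, 0, 0.09],
    [0, 0, 0.09],
    [0, 0, 0.09],
    [0, 0, 0.09],
    [0, 0, 0.09],
    [0, 0, 0.09],
    [0, 0, 0.09],
    [0, 0, 0.09],
    [0, 0, 0.09],
    [0, 0, 0.09],
    [0, 0, 0.09],
    [0, 0, 0.09],
  ],
  gripper=[0.3, 0.3, 0.3, 0.3, 0.3, 0.3, 0.3, -0.8, -0.8, -0.8, -0.8, -0.8],
)

```text
time_s: 3.52
tool_pos: [0.4526, 0.1292, 0.0139]
tool_rot: [-180.0, -0.0, 22.0]
force: [0.1, -0.6, 2.9]
grip_width: 0.0233
grasp_force: 8.0
```

```bash
python3 -c "
from h import *
go(.452,.129,.15,-68); go(.48,-.06,.15,-78)"
```

```text
t 3.52 d [-0.003 -0.    -0.681] rot [-0. -0.  0.] rows 2.2
t 3.52 d [-0.228  0.928 -0.681] rot [-0.    -0.     0.117] rows 3.8
```

Gripped at 23 mm, which matches the pepper. Lifting it towards the green tray.

>>> step_arm(
  delta_pos=[
    [0, 0, -0.68],
    [0, 0, -0.68],
    [0, 0, -0.68],
    [-0.23, 0.93, -0.68],
    [-0.23, 0.93, -0.68],
    [-0.23, 0.93, -0.68],
    [-0.23, 0.93, -0.68],
    [-0.23, 0.93, -0.68],
  ],
  rot=[
    [0, 0, 0],
    [0, 0, 0],
    [0, 0, 0],
    [0, 0, 0.12],
    [0, 0, 0.12],
    [0, 0, 0.12],
    [0, 0, 0.12],
    [0, 0, 0.12],
  ],
  gripper=[-0.8, -0.8, -0.8, -0.8, -0.8, -0.8, -0.8, -0.8],
)

```text
time_s: 4.53
tool_pos: [0.4789, -0.0603, 0.1487]
tool_rot: [-180.0, 0.1, 11.7]
force: [-0.0, 0.1, 0.2]
grip_width: 0.0237
grasp_force: 8.0
```

```bash
python3 -c "
from h import *
go(.495,-.24,.15,-78)"
```

```text
t 4.53 d [-0.103  0.896 -0.007] rot [-0.     0.001 -0.004] rows 2.9
```

>>> step_arm(
  delta_pos=[
    [-0.1, 0.9, 0],
    [-0.1, 0.9, 0],
    [-0.1, 0.9, 0],
    [-0.1, 0.9, 0],
    [-0.1, 0.9, 0],
  ],
  rot=[
    [0, 0, 0],
    [0, 0, 0],
    [0, 0, 0],
    [0, 0, 0],
    [0, 0, 0],
  ],
  gripper=[-0.8, -0.8, -0.8, -0.8, -0.8],
)

```text
time_s: 5.15
tool_pos: [0.4969, -0.2384, 0.1486]
tool_rot: [-179.9, 0.1, 11.9]
force: [-0.3, 0.1, 0.2]
grip_width: 0.0234
grasp_force: 8.0
```

```bash
python3 - <<'E'
from h import *
c=ld('top0')
# rim corners: fit 160mm square rim projection on the mask outer hull
hsv=cv2.cvtColor(c['img'],cv2.COLOR_RGB2HSV)
from scipy.optimize import minimize
for n,r,lo,hi,x0 in(('red',(140,180,230,265),(0,120,40),(10,255,255),(.535,.347,0)),('green',(395,185,490,270),(40,80,40),(85,255,255),(.51,-.354,.2))):
    m=cv2.inRange(hsv,lo,hi); z=np.zeros_like(m); z[r[1]:r[3],r[0]:r[2]]=m[r[1]:r[3],r[0]:r[2]]
    def cost(p):
        k=np.array([(a,b) for a,b in((-.08,-.08),(.08,-.08),(.08,.08),(-.08,.08))]); q=k@np.array([[np.cos(p[2]),np.sin(p[2])],[-np.sin(p[2]),np.cos(p[2])]])+p[:2]
        pts=[proj(c,(*w,h)) for w in q for h in(0,.05)]
        im=np.zeros((800*1,1280),np.uint8); cv2.fillConvexPoly(im,cv2.convexHull((np.array(pts)*2).astype(np.float32)).astype(np.int32),255)
        return np.sum(cv2.resize(z,(1280,800),interpolation=0)!=im)
    s=minimize(cost,x0,method='Nelder-Mead',options=dict(initial_simplex=np.array(x0)+np.array([[0,0,0],[.01,0,0],[0,.01,0],[0,0,.1]])))
    print(n,s.x.round(4),np.degrees(s.x[2]),s.fun,z.sum()/255*4)
go(.507,-.353,.15,-78)
E
```

```text
red [ 0.5343  0.3461 -0.0937] -5.369197648446183 331.0 15464.0
green [ 0.5096 -0.3547  0.1865] 10.68459039962125 712.0 16240.0
t 5.15 d [-0.068  0.571 -0.008] rot [-0.001  0.001 -0.001] rows 1.8
```

>>> step_arm(
  delta_pos=[
    [-0.04, 0.58, 0],
    [-0.04, 0.58, 0],
    [-0.04, 0.58, 0],
    [-0.04, 0.58, 0],
    [-0.04, 0.58, 0.4],
    [-0.04, 0.58, 0.4],
    [-0.04, 0.58, 0.615],
    [-0.04, 0.58, 0.615],
    [-0.04, 0.58, 0.615],
    [-0.04, 0.58, 0.615],
    [-0.04, 0.58, 0.615],
    [-0.04, 0.58, 0.615],
    [-0.04, 0.58, 0.615],
    [-0.04, 0.58, 0],
    [-0.04, 0.58, 0],
    [-0.04, 0.58, 0],
    [-0.04, 0.58, 0],
  ],
  rot=[
    [0, 0, 0],
    [0, 0, 0],
    [0, 0, 0],
    [0, 0, 0],
    [0, 0, 0],
    [0, 0, 0],
    [0, 0, 0],
    [0, 0, 0],
    [0, 0, 0],
    [0, 0, 0],
    [0, 0, 0],
    [0, 0, 0],
    [0, 0, 0],
    [0, 0, 0],
    [0, 0, 0],
    [0, 0, 0],
    [0, 0, 0],
  ],
  gripper=[-0.8, -0.8, -0.8, -0.8, -0.8, -0.8, -0.8, -0.8, -0.8, 0.2, 0.2, 0.2, 0.2, 0.2, 0.2, 0.2, 0.2],
)

```text
time_s: 7.28
tool_pos: [0.5122, -0.3556, 0.1492]
tool_rot: [-180.0, -0.0, 11.7]
force: [-0.3, 0.9, 0.3]
grip_width: 0.0522
grasp_force: 0.0
```

```bash
python3 -c "
from h import *
c=snap('top','top1'); crop('top1',395,180,490,275,6,'c2')
go(.46,-.2,.12,-90)"
```

```text
t 7.33 d [-0.095 -0.812  0.143] rot [-0.001  0.001  0.137] rows 2.7
```

View pics/top1.png

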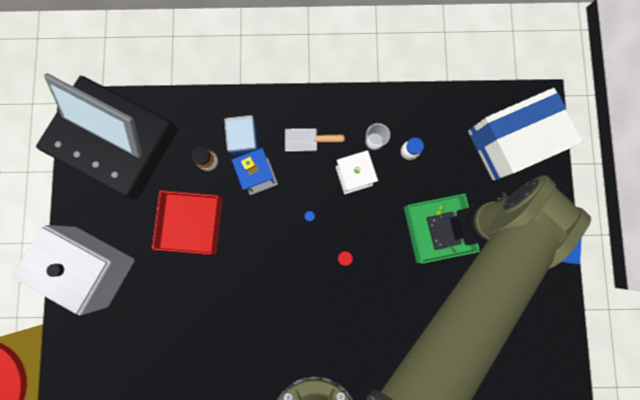

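The pepper is in the green tray, partly hidden at (438,213), and the other things haven't moved. Next is the cup.

>>> step_arm(
  delta_pos=[
    [-0.1, -0.81, 0.14],
    [-0.1, -0.81, 0.14],
    [-0.1, -0.81, 0.14],
    [-0.1, -0.81, 0.14],
    [-0.1, -0.81, 0.14],
  ],
  rot=[
    [0, 0, 0.14],
    [0, 0, 0.14],
    [0, 0, 0.14],
    [0, 0, 0.14],
    [0, 0, 0.14],
  ],
  gripper=[0.5, 0.5, 0.5, 0.5, 0.5],
)

```text
time_s: 7.95
tool_pos: [0.4597, -0.2019, 0.1211]
tool_rot: [180.0, 0.0, -0.3]
force: [-0.5, -0.3, 0.8]
grip_width: 0.065
grasp_force: 0.0
```

```bash
python3 -c "
from h import *
go(.432,-.087,.08,-90);go(.432,-.087,.016,-90)"
```

```text
t 7.95 d [-0.141 -0.574  0.205] rot [ 0.     0.    -0.003] rows 2.0
t 7.95 d [-0.141 -0.574  0.525] rot [ 0.     0.    -0.003] rows 2.5
```

>>> step_arm(
  delta_pos=[
    [-0.14, -0.57, 0.2],
    [-0.14, -0.57, 0.2],
    [-0.14, -0.57, 0.2],
    [-0.14, -0.57, 0.2],
    [-0.14, -0.57, 0.52],
    [-0.14, -0.57, 0.52],
    [-0.14, -0.57, 0.52],
    [-0.14, -0.57, 0.52],
    [-0.14, -0.57, 0.52],
    [-0.14, -0.57, 0.52],
    [-0.14, -0.57, 0.52],
    [-0.14, -0.57, 0.52],
    [-0.14, -0.57, -0.2],
    [-0.14, -0.57, -0.2],
    [-0.14, -0.57, -0.2],
    [-0.14, -0.57, -0.2],
  ],
  rot=[
    [0, 0, 0],
    [0, 0, 0],
    [0, 0, 0],
    [0, 0, 0],
    [0, 0, 0],
    [0, 0, 0],
    [0, 0, 0],
    [0, 0, 0],
    [0, 0, 0],
    [0, 0, 0],
    [0, 0, 0],
    [0, 0, 0],
    [0, 0, 0],
    [0, 0, 0],
    [0, 0, 0],
    [0, 0, 0],
  ],
  gripper=[0.5, 0.5, 0.5, 0.5, 0.5, 0.5, 0.5, -0.6, -0.6, -0.6, -0.6, -0.6, -0.6, -0.6, -0.6, -0.6],
)

```text
time_s: 9.95
tool_pos: [0.4334, -0.0871, 0.1627]
tool_rot: [-179.9, -0.2, -0.3]
force: [0.2, 0.8, -2.0]
grip_width: 0.037
grasp_force: 8.0
```

```bash
python3 -c "
from h import *
go(.46,.1,.16,-60)"
```

```text
t 9.95 d [ 0.128 -0.936  0.015] rot [-0.    -0.002 -0.352] rows 3.0
```

>>> step_arm(
  delta_pos=[
    [0.13, -0.94, 0],
    [0.13, -0.94, 0],
    [0.13, -0.94, 0],
    [0.13, -0.94, 0],
    [0.13, -0.94, 0],
    [0.13, -0.94, 0],
  ],
  rot=[
    [0, 0, -0.35],
    [0, 0, -0.35],
    [0, 0, -0.35],
    [0, 0, -0.35],
    [0, 0, -0.35],
    [0, 0, -0.35],
  ],
  gripper=[-0.6, -0.6, -0.6, -0.6, -0.6, -0.6],
)

```text
time_s: 10.7
tool_pos: [0.459, 0.0987, 0.1607]
tool_rot: [180.0, 0.1, 29.6]
force: [0.1, -0.2, 0.9]
grip_width: 0.037
grasp_force: 8.0
```

```bash
python3 -c "
from h import *
go(.5,.25,.16,-30)"
```

```text
t 10.7 d [ 0.552 -0.557  0.003] rot [-0.     0.001 -0.354] rows 2.8
```

>>> step_arm(
  delta_pos=[
    [0.55, -0.56, 0],
    [0.55, -0.56, 0],
    [0.55, -0.56, 0],
    [0.55, -0.56, 0],
    [0.55, -0.56, 0],
    [0.55, -0.56, 0],
  ],
  rot=[
    [0, 0, -0.35],
    [0, 0, -0.35],
    [0, 0, -0.35],
    [0, 0, -0.35],
    [0, 0, -0.35],
    [0, 0, -0.35],
  ],
  gripper=[-0.6, -0.6, -0.6, -0.6, -0.6, -0.6],
)

```text
time_s: 11.45
tool_pos: [0.4996, 0.2502, 0.1617]
tool_rot: [180.0, -0.0, 59.6]
force: [-0.6, -0.7, -0.0]
grip_width: 0.0366
grasp_force: 8.0
```

```bash
python3 -c "
from h import *
go(.534,.346,.16,-5);go(.534,.346,.024,-5)"
```

```text
t 11.45 d [ 0.5   -0.094  0.009] rot [ 0.    -0.    -0.295] rows 2.4
t 11.45 d [ 0.5   -0.094  0.689] rot [ 0.    -0.    -0.295] rows 2.7
```

>>> step_arm(
  delta_pos=[
    [0.5, -0.09, 0],
    [0.5, -0.09, 0],
    [0.5, -0.09, 0],
    [0.5, -0.09, 0],
    [0.5, -0.09, 0.4],
    [0.5, -0.09, 0.4],
    [0.5, -0.09, 0.68],
    [0.5, -0.09, 0.68],
    [0.5, -0.09, 0.68],
    [0.5, -0.09, 0.68],
    [0.5, -0.09, 0.68],
    [0.5, -0.09, 0.68],
    [0.5, -0.09, 0.68],
    [0.5, -0.09, -0.3],
    [0.5, -0.09, -0.3],
    [0.5, -0.09, -0.3],
    [0.5, -0.09, -0.3],
    [0.5, -0.09, -0.3],
  ],
  rot=[
    [0, 0, -0.3],
    [0, 0, -0.3],
    [0, 0, -0.3],
    [0, 0, -0.3],
    [0, 0, -0.3],
    [0, 0, -0.3],
    [0, 0, -0.3],
    [0, 0, -0.3],
    [0, 0, -0.3],
    [0, 0, -0.3],
    [0, 0, -0.3],
    [0, 0, -0.3],
    [0, 0, -0.3],
    [0, 0, -0.3],
    [0, 0, -0.3],
    [0, 0, -0.3],
    [0, 0, -0.3],
    [0, 0, -0.3],
  ],
  gripper=[-0.6, -0.6, -0.6, -0.6, -0.6, -0.6, -0.6, -0.6, -0.6, 0.4, 0.4, 0.4, 0.4, 0.4, 0.4, 0.4, 0.4, 0.4],
)

```text
time_s: 13.7
tool_pos: [0.534, 0.3481, 0.222]
tool_rot: [180.0, -0.1, 85.7]
force: [0.0, -0.1, -1.3]
grip_width: 0.0611
grasp_force: 0.0
```

```bash
python3 -c "
from h import *
go(.6,.2,.24,21);go(.6,.2,.24,-70)"
```

```text
t 13.7 d [-0.713  0.386 -0.09 ] rot [ 0.001 -0.001 -0.295] rows 2.6
t 13.7 d [-0.713  0.386 -0.09 ] rot [ 0.    -0.001  0.764] rows 6.1
```

The grip width is open and the cup is released. Moving above the probe.

>>> step_arm(
  delta_pos=[
    [-0.71, 0.39, -0.1],
    [-0.71, 0.39, -0.1],
    [-0.71, 0.39, -0.1],
    [-0.71, 0.39, -0.1],
    [-0.71, 0.39, -0.1],
    [-0.71, 0.39, -0.1],
  ],
  rot=[
    [0, 0, -0.295],
    [0, 0, -0.295],
    [0, 0, -0.295],
    [0, 0, -0.295],
    [0, 0, -0.295],
    [0, 0, -0.295],
  ],
  gripper=[0.4, 0.4, 0.4, 0.4, 0.4, 0.4],
)

```text
time_s: 14.45
tool_pos: [0.5996, 0.2024, 0.2402]
tool_rot: [-179.9, -0.0, 111.2]
force: [-0.0, 0.0, 0.0]
grip_width: 0.0607
grasp_force: 0.0
```

```bash
python3 -c "
from h import *
go(.668,.152,.24,20.5);go(.668,.152,.145,20.5)
snap('top','top2'); snap('scene','scene2')
a=cv2.resize(ld('top2')['img'][170:280,140:240],None,fx=4,fy=4);b=cv2.resize(ld('scene2')['img'][130:240,320:420],None,fx=4,fy=4)
cv2.imwrite('pics/c3.png',np.hstack([a,b])[:,:,::-1])"
```

```text
t 14.45 d [-0.358  0.228  0.   ] rot [-0.001 -0.     0.008] rows 1.4
t 14.45 d [-0.359  0.229  0.475] rot [-0.001 -0.     0.008] rows 2.0
```

View pics/c3.png

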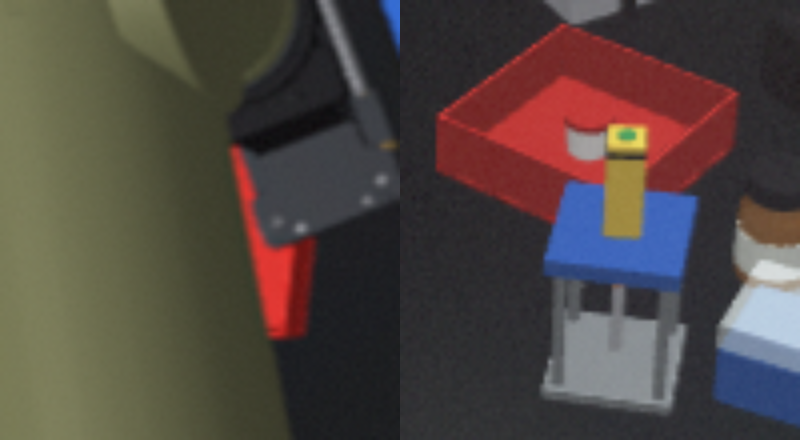

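The scene crop (right half) shows the cup upright in the red tray at (587,138), and the probe in its rest with the handle top at (628,137). Descending to grasp the probe.

>>> step_arm(
  delta_pos=[
    [-0.36, 0.23, 0],
    [-0.36, 0.23, 0],
    [-0.36, 0.23, 0],
    [-0.36, 0.23, 0],
    [-0.36, 0.23, 0.24],
    [-0.36, 0.23, 0.475],
    [-0.36, 0.23, 0.475],
    [-0.36, 0.23, 0.475],
    [-0.36, 0.23, 0.475],
    [-0.36, 0.23, 0.475],
    [-0.36, 0.23, 0.475],
    [-0.36, 0.23, 0.475],
    [-0.36, 0.23, 0.475],
  ],
  rot=[
    [0, 0, 0.01],
    [0, 0, 0.01],
    [0, 0, 0.01],
    [0, 0, 0.01],
    [0, 0, 0.01],
    [0, 0, 0.01],
    [0, 0, 0.01],
    [0, 0, 0.01],
    [0, 0, 0.01],
    [0, 0, 0.01],
    [0, 0, 0.01],
    [0, 0, 0.01],
    [0, 0, 0.01],
  ],
  gripper=[0.4, 0.4, 0.4, 0.4, 0.4, 0.4, 0.4, -0.8, -0.8, -0.8, -0.8, -0.8, -0.8],
  squeeze=25,
)

```text
time_s: 16.18
tool_pos: [0.6699, 0.1497, 0.1472]
tool_rot: [180.0, -0.0, 110.1]
force: [0.6, 0.4, 3.2]
grip_width: 0.0253
grasp_force: 24.0
```

```bash
python3 -c "
from h import *
c=ld('scene2'); print(px(c,377,164.2,.185)); o=env.get_obs(); print(o['tool_pos'],o['tool_rot'],o['grip_width'],o['force'],o['wrist_torque'])
go(.668,.152,.28,20.5)"
```

```text
[0.67040451 0.15180041 0.185     ]
[0.66987489 0.14971791 0.14723618] [ 1.79953641e+02 -3.65207054e-03  1.10139115e+02] 0.025318948166585198 [0.61933843 0.41127212 3.21831798] [-0.04034499  0.25324333 -0.01304252]
t 16.18 d [ 0.014 -0.004 -0.664] rot [ 0.001 -0.    -0.004] rows 2.1
```

>>> step_arm(
  delta_pos=[
    [0, 0, -0.1],
    [0, 0, -0.3],
    [0, 0, -0.5],
    [0, 0, -0.7],
    [0, 0, -0.7],
    [0, 0, -0.7],
    [0, 0, -0.7],
  ],
  rot=[
    [0, 0, 0],
    [0, 0, 0],
    [0, 0, 0],
    [0, 0, 0],
    [0, 0, 0],
    [0, 0, 0],
    [0, 0, 0],
  ],
  gripper=[-0.8, -0.8, -0.8, -0.8, -0.8, -0.8, -0.8],
)

```text
time_s: 17.05
tool_pos: [0.6688, 0.1497, 0.2847]
tool_rot: [-179.8, -0.0, 110.1]
force: [0.3, 0.6, -1.4]
grip_width: 0.0256
grasp_force: 24.0
```

```bash
python3 -c "
from h import *
o=env.get_obs(); print(o['tool_pos'],o['grip_width'])
go(.664,.015,.287,20)"
```

```text
[0.66876739 0.14970895 0.28466315] 0.02561350248368764
t 17.05 d [-0.624 -0.254 -0.011] rot [-0.002 -0.     0.002] rows 2.2
```

>>> step_arm(
  delta_pos=[
    [-0.2, -0.08, 0],
    [-0.4, -0.17, 0],
    [-0.6, -0.25, 0],
    [-0.8, -0.33, 0],
    [-0.88, -0.36, 0],
    [-0.88, -0.36, 0],
    [-0.88, -0.36, 0],
    [-0.88, -0.36, 0],
  ],
  rot=[
    [0, 0, 0],
    [0, 0, 0],
    [0, 0, 0],
    [0, 0, 0],
    [0, 0, 0],
    [0, 0, 0],
    [0, 0, 0],
    [0, 0, 0],
  ],
  gripper=[-0.8, -0.8, -0.8, -0.8, -0.8, -0.8, -0.8, -0.8],
)

```text
time_s: 18.05
tool_pos: [0.6629, -0.0376, 0.2862]
tool_rot: [180.0, -0.1, 110.3]
force: [0.6, -0.7, -2.4]
grip_width: 0.0254
grasp_force: 24.0
```

```bash
python3 -c "
from h import *
snap('scene','s3'); snap('wrist','w3'); snap('top','t3')
o=env.get_obs(); print(o['tool_pos'],o['tool_rot'])
s=ld('s3'); t=ld('w3')
for p in ((.664,-.12,.09),np.array(o['tool_pos'])+[0,0,-.132],(.664,-.04,.285)): print(proj(s,p),proj(t,p))
u,v=map(int,proj(s,(.664,-.06,.15))); print(u,v)
a=cv2.resize(s['img'][v-75:v+75,u-50:u+50],None,fx=4,fy=4,interpolation=cv2.INTER_CUBIC)
b=cv2.resize(t['img'][100:400,220:420],None,fx=2,fy=2)
cv2.imwrite('pics/c4.png',np.hstack([a,b])[:,:,::-1])"
```

```text
[ 0.66275157 -0.03904678  0.28651407] [ 1.79994694e+02 -1.65283861e-02  1.10244719e+02]
(np.float64(312.87606035248325), np.float64(259.5195770784745)) (np.float64(299.1024692225995), np.float64(239.025687120547))
(np.float64(331.92939367400203), np.float64(216.62733087619804)) (np.float64(321.89693236186855), np.float64(192.29444342147073))
(np.float64(331.5382150452298), np.float64(169.09932603421154)) (np.float64(323.8518806268193), np.float64(262.4741396514764))
327 223
```

View pics/c4.png

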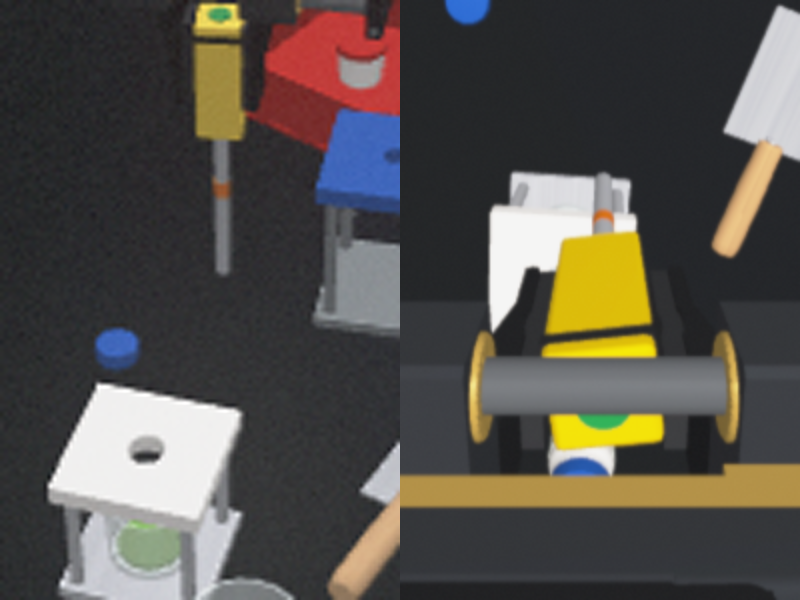

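Left panel (scene, x4, offset 277,148): tip (223,272), band (222,188), hole (146,449). Right panel (wrist, x2, offset 220,100): band (603,218), tip (602,175).

```bash
python3 -c "
from h import *
s=ld('s3'); w=ld('w3'); o=env.get_obs(); z=.2863
S=lambda a,b:(277+a/4-.4,148+b/4-.4)
W=lambda a,b:(220+a/2-.25,100+b/2-.25)
for n,a,b,zz in(('tip',(223,272),(602,174),z-.1322),('band',(222,188),(603,218),z-.0722)):
    print(n,px(s,*S(*a),zz).round(4),px(w,*W(*b),zz).round(4))
print('hole',px(s,*S(146,449),.09).round(4))
print(o['tool_pos'])
def tri(p,q):
    A=[];B=[]
    for c,(u,v) in((s,p),(w,q)):
        P=np.array(c['pose']);d=P[:3,:3]@[(u-c['cx'])/c['fx'],(v-c['cy'])/c['fy'],1];d/=np.linalg.norm(d);M=np.eye(3)-np.outer(d,d);A.append(M);B.append(M@P[:3,3])
    return np.linalg.lstsq(np.vstack(A),np.hstack(B),rcond=None)[0]
print(tri(S(223,272),W(602,174)),tri(S(222,188),W(603,218)))
"
```

```text
tip [ 0.6614 -0.0352  0.1541] [0.8326 0.0294 0.1541]
band [ 0.6617 -0.0355  0.2141] [0.7996 0.0164 0.2141]
hole [ 0.665  -0.1206  0.09  ]
[ 0.66275157 -0.03904678  0.28651407]
[ 0.72686718 -0.02136919  0.22134736] [ 0.71379293 -0.0200306   0.26162694]
```

```bash
python3 -c "
from h import *
w=ld('w3'); z=.2863
W=lambda a,b:(220+(a-400)/2-.25,100+b/2-.25)
for n,b,zz in(('tip',(602,175),z-.1322),('band',(603,218),z-.0722)):
    print(n,px(w,*W(*b),zz).round(4))
go(.664,-.12,.286,20.2)
"
```

```text
tip [ 0.6601 -0.035   0.1541]
band [ 0.6607 -0.0351  0.2141]
t 18.2 d [-0.382 -0.134  0.002] rot [ 0.    -0.     0.001] rows 1.3
```

Both views agree on the probe axis at about (0.661, -0.035), and it's upright. The hole is at (0.6647, -0.120). Moving above the hole and lowering part way, then looking again.

>>> step_arm(
  delta_pos=[
    [-0.1, -0.03, 0],
    [-0.2, -0.06, 0],
    [-0.3, -0.095, 0],
    [-0.405, -0.128, 0],
    [-0.405, -0.128, 0],
    [-0.405, -0.128, 0],
    [-0.405, -0.128, 0.1],
    [-0.405, -0.128, 0.2],
    [-0.405, -0.128, 0.2],
    [-0.405, -0.128, 0.2],
    [-0.405, -0.128, 0.2],
  ],
  rot=[
    [0, 0, 0],
    [0, 0, 0],
    [0, 0, 0],
    [0, 0, 0],
    [0, 0, 0],
    [0, 0, 0],
    [0, 0, 0],
    [0, 0, 0],
    [0, 0, 0],
    [0, 0, 0],
    [0, 0, 0],
  ],
  gripper=[-0.8, -0.8, -0.8, -0.8, -0.8, -0.8, -0.8, -0.8, -0.8, -0.8, -0.8],
)

```text
time_s: 19.58
tool_pos: [0.6669, -0.1253, 0.2474]
tool_rot: [179.9, 0.0, 110.1]
force: [-0.1, 0.5, -1.2]
grip_width: 0.0257
grasp_force: 24.0
```

```bash
python3 -c "
from h import *
s=snap('scene','s4'); t=snap('wrist','w4')
o=env.get_obs(); print(o['tool_pos'],o['tool_rot'])
a=cv2.resize(s['img'][195:295,275:350],None,fx=6,fy=6,interpolation=cv2.INTER_CUBIC)[:600,:400]
b=cv2.resize(t['img'][120:270,270:370],None,fx=4,fy=4,interpolation=cv2.INTER_CUBIC)
cv2.imwrite('pics/c5.png',np.hstack([a,b])[:,:,::-1])"
```

```text
[ 0.66680168 -0.12537781  0.24732173] [1.79931371e+02 3.17658735e-02 1.10134428e+02]
```

View pics/c5.png

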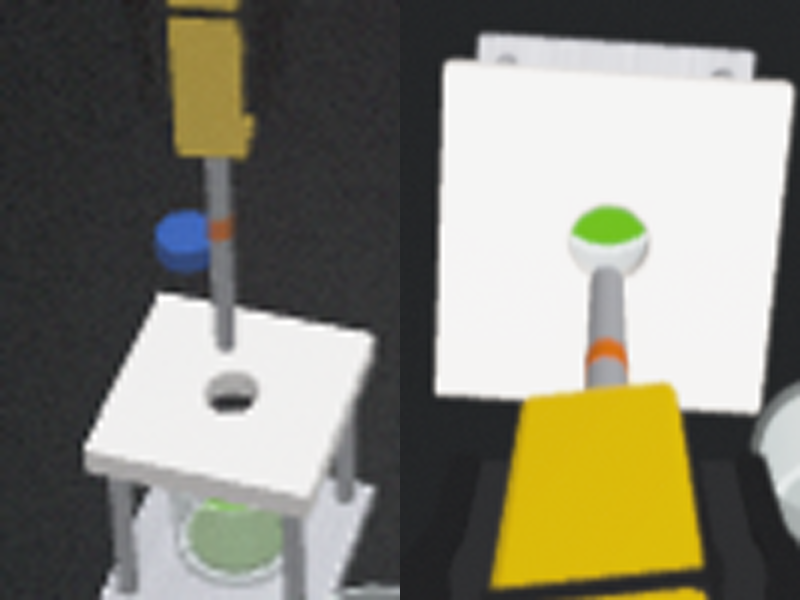

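Left (scene, x6, offset 275,195): tip (226,347), hole centre (232,392). Right (wrist, x4, offset 270,120): tip (606,270), hole centre (609,241).

```bash
python3 -c "
from h import *
s=ld('s4'); w=ld('w4')
S=lambda a,b:(275+a/6-.4,195+b/6-.4)
W=lambda a,b:(270+(a-400)/4-.4,120+b/4-.4)
for z in (.113,.1151,.117):
  print(z,'tip',px(s,*S(225.5,347),z).round(4),px(w,*W(606,270),z).round(4))
print('band',px(s,*S(221,229),.1751).round(4),px(w,*W(606,354),.1751).round(4))
h1,h2=px(s,*S(232,392),.09),px(w,*W(609,241),.09);print('hole',h1.round(4),h2.round(4))
"
```

```text
0.113 tip [ 0.664  -0.1213  0.113 ] [ 0.6649 -0.1227  0.113 ]
0.1151 tip [ 0.6652 -0.123   0.1151] [ 0.6647 -0.1221  0.1151]
0.117 tip [ 0.6664 -0.1245  0.117 ] [ 0.6645 -0.1216  0.117 ]
band [ 0.667  -0.1246  0.1751] [ 0.6646 -0.1219  0.1751]
hole [ 0.6654 -0.1206  0.09  ] [ 0.6651 -0.1212  0.09  ]
```

Tip and hole agree to within about 1.5 mm in both views, so a small correction and then a slow, straight descent.

>>> step_arm(
  delta_pos=[
    [0.006, 0.002, 0],
    [0.006, 0.002, 0],
    [0.006, 0.002, 0.04],
    [0.006, 0.002, 0.08],
    [0.006, 0.002, 0.12],
    [0.006, 0.002, 0.16],
    [0.006, 0.002, 0.2],
    [0.006, 0.002, 0.24],
    [0.006, 0.002, 0.28],
    [0.006, 0.002, 0.32],
    [0.006, 0.002, 0.36],
    [0.006, 0.002, 0.4],
    [0.006, 0.002, 0.42],
    [0.006, 0.002, 0.42],
    [0.006, 0.002, 0.42],
    [0.006, 0.002, 0.42],
    [0.006, 0.002, 0.42],
    [0.006, 0.002, 0.42],
  ],
  rot=[
    [0, 0, 0],
    [0, 0, 0],
    [0, 0, 0],
    [0, 0, 0],
    [0, 0, 0],
    [0, 0, 0],
    [0, 0, 0],
    [0, 0, 0],
    [0, 0, 0],
    [0, 0, 0],
    [0, 0, 0],
    [0, 0, 0],
    [0, 0, 0],
    [0, 0, 0],
    [0, 0, 0],
    [0, 0, 0],
    [0, 0, 0],
    [0, 0, 0],
  ],
  gripper=[-0.8, -0.8, -0.8, -0.8, -0.8, -0.8, -0.8, -0.8, -0.8, -0.8, -0.8, -0.8, -0.8, -0.8, -0.8, -0.8, -0.8, -0.8],
)

```text
time_s: 21.92
tool_pos: [0.6665, -0.1239, 0.1627]
tool_rot: [180.0, 0.0, 110.1]
force: [-0.4, 0.8, -1.2]
grip_width: 0.0258
grasp_force: 24.0
```

```bash
python3 -c "
from h import *
s=snap('scene','s5'); t=snap('wrist','w5')
o=env.get_obs(); print(o['tool_pos'],o['tool_rot'],o['force'])
a=cv2.resize(s['img'][195:295,275:350],None,fx=6,fy=6,interpolation=cv2.INTER_CUBIC)[:600,:400]
b=cv2.resize(t['img'][120:270,270:370],None,fx=4,fy=4,interpolation=cv2.INTER_CUBIC)
cv2.imwrite('pics/c6.png',np.hstack([a,b])[:,:,::-1])"
```

```text
[ 0.66646974 -0.12392557  0.1626296 ] [ 1.79989248e+02 -5.48607698e-04  1.10141402e+02] [-0.30254117 -0.26909978 -1.15960104]
```

View pics/c6.png

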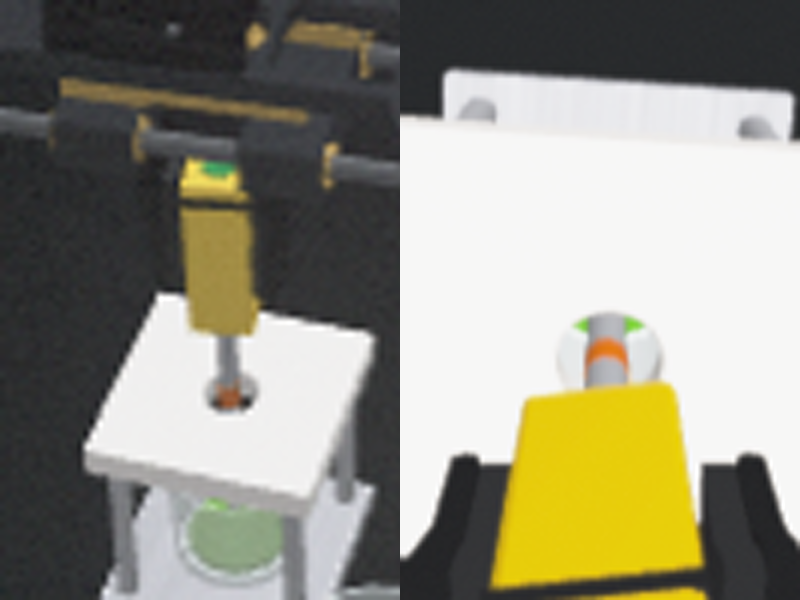

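In the scene view the band (229,396) sits inside the hole, centred at (232,392). In the wrist view the band (606,354) is within about 1.5 mm of the hole's centre, about (609,360), and level with the plate top. One last look at the whole scene before handing in.

View pics/s5.png

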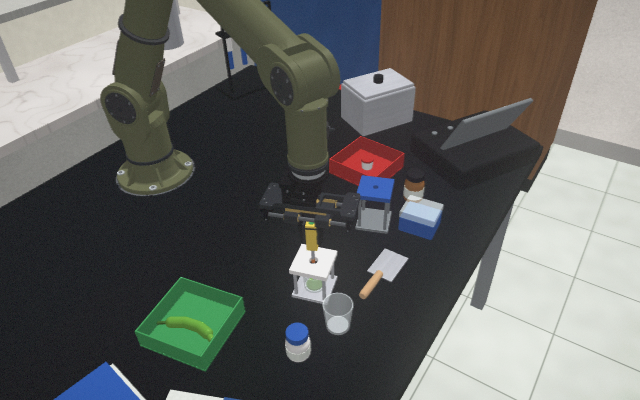

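The pepper lies in the green tray (187,326), the cup is in the red tray (367,163), the probe is in the guide and the bystanders haven't moved.

```bash
python3 -c "
from h import *
print(env.sign_off())"
```

```text
the job is handed in; nothing more can be done
None
```

I handed in the job at about 22 s: the pepper is in the green tray, the cup in the red tray, and the probe is held upright in the guide hole, about 1.5 mm off centre with its orange band level with the plate top (by camera); no verdict came back.

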